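Open the hinged wing-nut box with a fingertip

ROBOT

A 6-joint arm with a two-finger parallel gripper is mounted at the origin on the work surface; the furniture and walls round the work are solid. World frame = base frame: x ahead of the robot, y to its left, z up, the work surface at z = 0. Lengths are in m, angles in rad, forces in N, time in s.
With the tool pointing down it reaches from about 0.425 to 0.95 m from the base axis. Payload 3.5 kg.
Tool frame: the origin (TCP) lies at the very end of the fingers, on their centre line; the grasp point (between the pads) lies 19 mm behind it (ctrl.grip_point_offset is the distance from the TCP to the grasp point, in m); z points along the fingers, y is the line along which they close (so a half turn about z gives the same grasp; the last joint's range is limited). The gripper opens to 85 mm and grips with 20 to 120 N. Pads are 22 mm wide; open, the fingers measure 114 mm over their backs; the gripper's body (76 mm by 85 mm) begins 54 mm behind the grasp point. The pads swing forward as they close: fully open they stand 13 mm farther back than shut.
Start: joints at [1, 0.286, 1.577, -0, 1.279, -0.15], TCP at [0.276, 0.616, 0.231] pointing down, gripper open.
Joint ranges: [-2.77, 2.77], [-0.9, 2.22], [0.21, 2.48], [-1.53, 4.67], [0.24, 2.81], [-2.84, 2.84]. Speed limits (rad/s): [2.79, 2.79, 3.14, 3.14, 3.14, 3.14].

INTERFACE

Orientations are given as a unit quaternion [x, y, z, w].
In Python, from plant import telemetry, vision, ctrl gives the robot as it stands.
- The arm moves only by the tool arm_command, never from a script. Its argument "series" is one flat list of numbers, 7 for each row, row after row: the shift along the tool's x, y, z in cm, then the turn, a rotation vector about the tool's x, y, z in degrees, then the closure, from 0 (fully open) to 1 (shut). A call has 1 to 10 rows; each row is the pose to reach, as a shift and turn from the pose commanded when the call began, along the tool's axes at that moment; what a row does not reach only later rows make up. A row lasts 1/12 s, in which the tool goes at most 41.7 mm and 7.16 degrees, less where a joint would pass 70% of its speed; a pose out of reach is approached as far as the arm can. A call with a gripper value outside its range is refused whole. The fingers move at their own pace and stop on an object; "force" is the grip in N (left out, the last holds). Time passes only in rows, so rows that repeat a pose let the fingers close. It gives the time, the measured TCP pose, the force, the opening and the grip force at its end, in the units of the state.
- telemetry.get_state(): the state, without advancing time (a new reading comes with each control period).
- vision.read_camera(name): name is "side" or "top" or "wrist"; returns a dict with "color" (420x560x3 uint8, blue, green, red), "K" (3x3 intrinsics, pixels), "rvec" (rotation vector, rad) and "tvec" (3), from world to camera coordinates, as OpenCV has them; the wrist camera has in their place "T_tool_cam" (4x4, takes a point from camera to tool coordinates, whose origin is the TCP and whose axes are the flange's). Camera axes: x right, y down, z forward; pixel columns grow to the right and rows downward; lengths in m; the calibration is good to about 2 mm. A picture is of the moment at which its call begins: read the wrist's pose just before it. There is no depth.
- ctrl.sign_off(): hands the job in; it is judged then, once.
The state is a dict: "time": time; "qpos": joint angles; "dq": joint speeds; "joint_efforts": joint torques, N m; "eef_pos": TCP position; "tcp_rot": TCP orientation; "contact_force": force on the tool from outside, world axes, zero at the start; "wrist_torque": the same for the moment, N m; "opening": opening from 0.0 (shut) to 1.0 (fully open); "finger_force": force on a finger pad.
Only numpy, scipy, OpenCV 4.12 (cv2) and the standard library are available. Lean on these libraries where they do the work, as an engineer would, in place of code of your own. Each camera call takes 0.05 s, during which the arm holds its last target. There are 200 camera calls.

TASK

The rubber bung stands in the way in front of the shut wing-nut box: with the fingers, push it sideways along the table, still standing, until it is wholly past one end of the box (either end). Then, with a fingertip under the steel tab on its front, push the lid up and ease it over past upright, so that it lies back fully open by its own weight. Grip and lift nothing, do not fling the lid or let it drop shut, and leave the box, the timer, the cup and the loose wing nut where they are.

Things in the scene. Friction and masses are not known exactly. Their poses are not given: they have to be found in the camera images.
- pin_box: Green sheet-steel box with hinged lid, 114 x 164 x 49 mm (x, y, z), loose, 1.2 kg. Origin: centre of the underside; x from the front (tab side, toward the robot) to the hinge side, y along the long side, z up. Walls 2 mm, at x -48 to 52, y -80 to 80 mm; the shut lid spans x -53 to 53, y -82 to 82 mm, top at z 48, skirt down to z 36 mm.
- tab_edge (a point): Middle of the outer edge of the steel finger tab on the lid's front: a level plate 60 mm wide (along y), 4 mm thick, sticking out 36 mm from the lid's skirt, its end rolled 6.4 mm thick. Lid shut: this point is at x -87, y 0, z 49 mm in the box's frame, the tab's underside at z 46 mm with free room down to the table. It turns with the lid.
- lid_hinge (a point): Middle of the lid's hinge line, at x 55, y 0, z 44 mm in the box's frame; the hinge line runs along the box's y; the tab edge is 141.6 mm from it.
- pin_box_lid (a joint): Lid angle, rad: 0 shut, grows as the tab goes up and over toward the far side; 1.83 is the stop, fully open. The hinge is nearly free: below about 1.5 the lid falls shut, beyond about 1.65 it falls back against the stop, just between it may balance. About 1 N up at the tab lifts it.
- bung: Dark grey rubber bung, a stout plug 45 mm in diameter and 32 mm high, about 80 g, standing on the table in front of the tab. Origin: centre of the underside; z up.
- timer: White square wind-up timer with a red knob, 62 x 62 x 45 mm, on the table past the box's +y end; bystander. Origin: centre of the underside.
- cup: White cast cup, 54 mm wide and 65 mm high, on the table behind the timer; bystander. Origin: centre of the underside.
- wing_nut_out: Grey wing nut, 15 x 43 x 18 mm, lying on the table past the box's -y end; bystander. Origin: centre of the underside.
There are look-alikes about, which are no part of the job. There is more than one size of the pin_box; the job needs the larger.

How it is judged:
On the way, in this order (a step that is already met when the one before it is completed fails the run):
1. the bung stands wholly past one end of the box, the lid still shut ((y of bung in the frame of pin_box above 0.1 m or y of bung in the frame of pin_box below -0.1 m) and angle between bung's own z axis and vertical below 0.15 rad and value of joint pin_box_lid below 0.1 rad), for 0.2 s.
2. the lid lies back fully open (value of joint pin_box_lid above 1.72 rad), for 0.2 s.
At the end, for the whole second after the job is handed in: Lid open beyond 1.72 rad by itself; bung upright and still on the table, its centre over 100 mm to either side of the box's middle along the box's y; box level, still, within 30 mm of its place; timer, cup and loose wing nut within 15 mm of theirs (value of joint pin_box_lid above 1.72 rad and (y of bung in the frame of pin_box above 0.1 m or y of bung in the frame of pin_box below -0.1 m) and angle between bung's own z axis and vertical below 0.15 rad and height (world z) of bung below 0.006 m and linear speed of each of bung, pin_box below 0.02 m/s and distance of pin_box from where it was at the start of the episode below 0.03 m and angle between pin_box's own z axis and vertical below 0.05 rad and distance of each of timer, cup, wing_nut_out from where it was at the start of the episode below 0.015 m); the robot touches nothing.
It fails at once if the bung is lifted off the table or knocked over (height (world z) of bung above 0.015 m or angle between bung's own z axis and vertical above 0.6 rad).
It fails at once if the box is lifted, tipped or shoved more than 30 mm from its place ((height (world z) of pin_box above 0.012 m or angle between pin_box's own z axis and vertical above 0.15 rad) or distance of pin_box from where it was at the start of the episode above 0.03 m).
It fails at once if the lid is flung open or drops shut (faster than 6 rad/s) (velocity of joint pin_box_lid above 6 rad/s or velocity of joint pin_box_lid below -6 rad/s).
It fails at once if the box, its lid or the bung is gripped or forced (more than 25 N from the fingers) (contact force between the fingers and pin_box above 25 N or contact force between the fingers and bung above 25 N).
It fails at once if timer, cup or loose wing nut moved more than 15 mm (distance of any of timer, cup, wing_nut_out from where it was at the start of the episode above 0.015 m).
It also fails if it takes over 51 s, if anything falls off the work surface, if the arm or the gripper's body presses on something with over 40 N, if the wrist force passes 120 N, or if a joint passes its speed limit or range.

## Working session

There is one attempt and no reset: what is moved stays moved. The work goes in short steps, Python scripts to look and compute and a tool call to move; the robot and the scene stay as the last step left them, time stands still between calls to the robot, and variables do not carry over. Pictures are saved under pics/ and viewed, at most 10 in all, crops included, and the job is handed in when it is done.

Besides the shell and the picture viewer there is one more tool, called after ">>>" as name(argument=value, ...) on one line, values as JSON. arm_command: Moves the arm, as the interface text tells. Its arguments: {"type":"object","properties":{"series":{"type":"array","items":{"type":"number"}},"force":{"type":"number"}},"required":["series"]}

```bash
ls; mkdir -p pics; cat > h.py <<'E'
import numpy as np, cv2
from scipy.spatial.transform import Rotation as R
from plant import telemetry, vision, ctrl
def snap(n,f):
    c=vision.read_camera(n); cv2.imwrite('pics/'+f,c['color']); np.savez('pics/'+f[:-4]+'.npz',**{k:v for k,v in c.items()}); return c
def ray(c,u,v):
    Rm=cv2.Rodrigues(np.array(c['rvec'],float))[0]; t=np.array(c['tvec'],float).ravel()
    d=Rm.T@np.linalg.inv(c['K'])@[u,v,1]; return -Rm.T@t,d
def at(c,u,v,z):
    o,d=ray(c,u,v); return o+d*(z-o[2])/d[2]
def proj(c,p):
    return cv2.projectPoints(np.array(p,float).reshape(-1,1,3),np.array(c['rvec'],float),np.array(c['tvec'],float),c['K'],None)[0].reshape(-1,2)
def tool(p):
    s=telemetry.get_state(); return R.from_quat(s['tcp_rot']).inv().apply(np.array(p)-s['eef_pos'])*100
E
python3 - <<'E'
from h import *
s=telemetry.get_state(); print(s['time'],s['eef_pos'],R.from_quat(s['tcp_rot']).as_matrix().round(3))
for n in('top','side'): snap(n,n+'1.png')
E
```

```text
pics
0.0 [0.27535687 0.6155544  0.22992021] [[-0.913  0.408 -0.001]
 [ 0.408  0.913 -0.002]
 [ 0.    -0.002 -1.   ]]
```

View pics/top1.png

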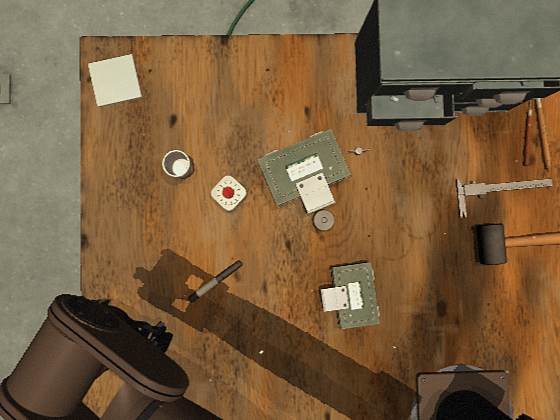

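View pics/side1.png

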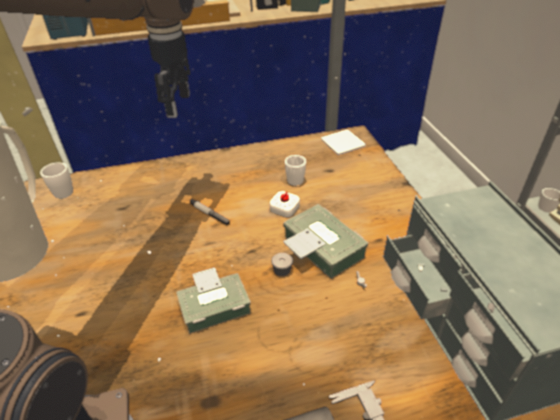

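Candidates for pin_box in the top view are the box at (306,168) and the one at (352,296). The far one looks larger and has the bung (323,220) by its tab, with the timer at (228,193), cup at (177,164) and nut at (358,151) around it, so it fits. I'll confirm it in a crop.

```bash
python3 - <<'E'
from h import *
c=dict(np.load('pics/top1.npz')); 
im=c['color'][115:245,210:385]; cv2.imwrite('pics/crop1.png',cv2.resize(im,None,fx=4.5,fy=4.5,interpolation=cv2.INTER_CUBIC))
g=lambda u,v,z:at(c,u,v,z).round(3)[:2]
print('big',[g(*p,.048) for p in((259,160),(331,130),(353,178),(279,206))])
print('small',[g(*p,.048) for p in((333,265),(371,262),(380,322),(341,328))])
print('bung',g(323,220,.032),'tabend',g(305,212,.049),g(333,203,.049),'cam',ray(c,0,0)[0])
E
```

```text
big [array([0.547, 0.415]), array([0.606, 0.267]), array([0.506, 0.224]), array([0.452, 0.377])]
small [array([0.331, 0.27 ]), array([0.335, 0.193]), array([0.214, 0.178]), array([0.204, 0.258])]
bung [0.422 0.286] tabend [0.439 0.324] [0.456 0.267] cam [0.40544521 0.40520723 0.94572521]
```

View pics/crop1.png

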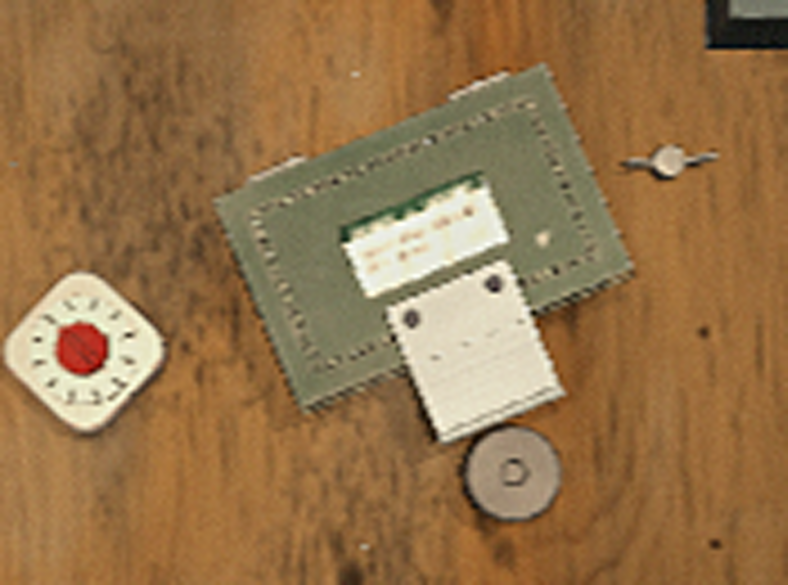

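Confirmed: this box is the larger one, about 160 x 106 mm, with its tab pointing at the bung. In the crop, the lid corners are (215,200), (545,65), (633,268) and (308,410), the tab's outer edge runs (440,443)–(563,395), and the bung top is at (513,473).

```bash
cat >> h.py <<'E'
from pathlib import Path
if Path('box.npy').exists():
    bx,by,bth=np.load('box.npy'); Rb=R.from_euler('z',bth)
    tobox=lambda p:Rb.inv().apply(np.array(p)-[bx,by,0])
    tow=lambda p:Rb.apply(p)+[bx,by,0]
E
python3 - <<'E'
from h import *
from scipy.optimize import least_squares
c=dict(np.load('pics/top1.npz'))
f=lambda x,y:((x+.5)/4.5-.5+210,(y+.5)/4.5-.5+115)
px=np.array([f(*p) for p in((215,200),(545,65),(633,268),(308,410),(440,443),(563,395))])
mm=np.array([(53,82,48),(53,-82,48),(-53,-82,48),(-53,82,48),(-88,30,49),(-88,-30,49)])/1e3
def res(q): return (proj(c,R.from_euler('z',q[2]).apply(mm)+[q[0],q[1],0])-px).ravel()
r=least_squares(res,[.53,.32,.35]); print(r.x,r.fun.round(1)); np.save('box.npy',r.x)
import importlib,h; importlib.reload(h)
for n,p,z in(('bung',f(513,473),.032),('timer',f(85,352),.045),('nut',f(669,161),.01),('cup',(177,164),.06),('drawer',(400,127),.1)):
    w=at(c,*p,z); print(n,w.round(3),h.tobox(w).round(3))
w=h.tow([-.118,.075,.10]); print('pre',w,h.tool(w))
print('turn',(R.from_quat(telemetry.get_state()['tcp_rot']).inv()*R.from_matrix(np.c_[h.Rb.apply([0,1,0]),h.Rb.apply([1,0,0]),[0,0,-1]])).as_rotvec(degrees=True))
E
```

```text
[0.53019589 0.32362486 0.37804214] [-0.4 -0.2  0.1 -0.9  0.9  1.5 -0.8  1.1  0.2 -0.3 -0.  -1.1]
bung [0.423 0.285 0.032] [-0.114  0.003  0.032]
timer [0.481 0.479 0.045] [0.012 0.162 0.045]
nut [0.569 0.204 0.01 ] [-0.008 -0.126  0.01 ]
cup [0.54  0.579 0.06 ] [0.103 0.234 0.06 ]
drawer [0.598 0.14  0.1  ] [-0.005 -0.195  0.1  ]
pre [0.39284536 0.34977506 0.1       ] [-21.58483992 -19.43830245  13.04102536]
turn [-1.22027106e-01  2.83441758e-02  4.42279293e+01]
```

>>> arm_command(series=[-2.5,-2.2,0,0,0,5.5,0.76,-5,-4.5,0,0,0,11,0.76,-7.5,-7,0,0,0,16.5,0.76,-10,-9.5,0,0,0,22,0.76,-13,-12,2,0,0,27.5,0.76,-16,-14.5,5,0,0,33,0.76,-19,-17,8,0,0,39,0.76,-21.6,-19.4,11,0,0,44.2,0.76,-21.6,-19.4,13,0,0,44.2,0.76,-21.6,-19.4,13,0,0,44.2,0.76])

```text
time: 0.93
eef_pos: [0.3901, 0.3454, 0.0941]
tcp_rot: [0.563, 0.826, -0.007, -0.003]
contact_force: [-1.0, 0.1, -0.6]
opening: 0.242
finger_force: 0.0
```

```bash
python3 - <<'E'
from h import *
s=telemetry.get_state(); print(s['time'],tobox(s['eef_pos']).round(4),s['opening'],s['qpos'],tool(tow([-.12,.065,.010])),(R.from_quat(s['tcp_rot']).inv()*R.from_matrix(np.c_[Rb.apply([0,1,0]),Rb.apply([1,0,0]),[0,0,-1]])).as_rotvec(degrees=True))
E
```

```text
0.9333 [-0.1222  0.0719  0.0941] 0.24197824541780202 [ 5.30165643e-01  1.16257287e-01  2.04729491e+00 -9.26838599e-04
  9.92106825e-01  1.56073155e-01] [-0.66777272  0.33505174  8.41040218] [-0.78960145  0.16743187 -0.19693854]
```

>>> arm_command(series=[-0.3,0.2,2.5,0,0,0,0.76,-0.5,0.2,5,0,0,0,0.76,-0.6,0.2,7,0,0,0,0.76,-0.6,0.2,8,0,0,0,0.76,-0.6,0.2,8,0,0,0,0.76,-0.6,0.2,8,0,0,0,0.76])

```text
time: 1.43
eef_pos: [0.3977, 0.3467, 0.0219]
tcp_rot: [0.561, 0.828, 0.0, -0.0]
contact_force: [-0.0, 1.0, 0.7]
opening: 0.239
finger_force: 0.0
```

```bash
python3 - <<'E'
from h import *
s=telemetry.get_state(); print(s['time'],tobox(s['eef_pos']).round(4))
snap('wrist','w1.png'); 
c=snap('side','s2.png'); cv2.imwrite('pics/s2c.png',cv2.resize(c['color'][180:300,180:380],None,fx=4,fy=4,interpolation=cv2.INTER_CUBIC))
E
```

```text
1.4333 [-0.1146  0.0704  0.0219]
```

View pics/s2c.png

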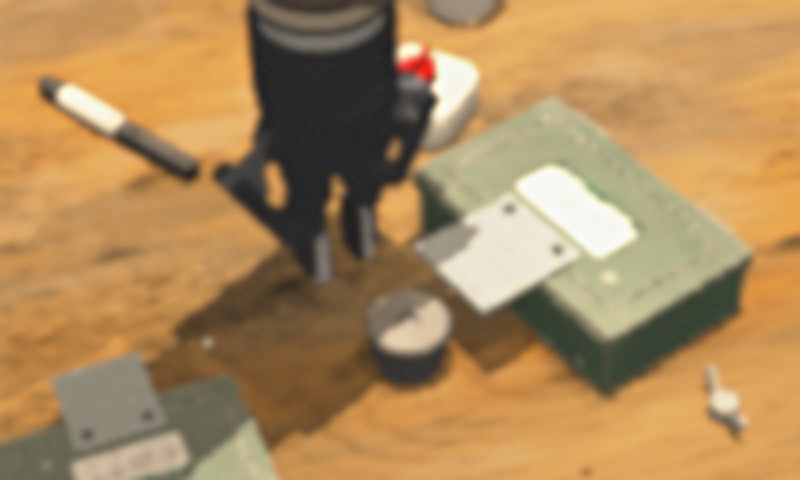

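The fingers hang at the bung's +y side, clear of the tab, and the bung stands at crop (408,340). Next I lower a little and push along −y.

>>> arm_command(series=[0,-0.4,0.9,0,0,0,0.76,-1.0,-0.4,0.9,0,0,0,0.76,-2.0,-0.4,0.9,0,0,0,0.76,-2.8,-0.4,0.9,0,0,0,0.76,-3.4,-0.4,0.9,0,0,0,0.76,-4,-0.4,0.9,0,0,0,0.76,-4.6,-0.4,0.9,0,0,0,0.76,-5.2,-0.4,0.9,0,0,0,0.76,-5.8,-0.4,0.9,0,0,0,0.76,-6.4,-0.4,0.9,0,0,0,0.76])

```text
time: 2.37
eef_pos: [0.4179, 0.2845, 0.0124]
tcp_rot: [0.561, 0.827, 0.0, -0.0]
contact_force: [0.7, 0.5, -0.0]
opening: 0.243
finger_force: 0.3
```

>>> arm_command(series=[-0.6,0,0,0,0,0,0.76,-1.2,0,0,0,0,0,0.76,-1.8,0,0,0,0,0,0.76,-2.4,0,0,0,0,0,0.76,-3.0,0,0,0,0,0,0.76,-3.6,0,0,0,0,0,0.76,-4.2,0,0,0,0,0,0.76,-4.8,0,0,0,0,0,0.76,-5.4,0,0,0,0,0,0.76,-6,0,0,0,0,0,0.76])

```text
time: 3.2
eef_pos: [0.44, 0.2287, 0.0123]
tcp_rot: [0.561, 0.828, -0.0, -0.0]
contact_force: [0.4, 1.4, 0.7]
opening: 0.238
finger_force: 0.3
```

```bash
python3 - <<'E'
from h import *
s=telemetry.get_state(); print(s['time'],tobox(s['eef_pos']).round(4),s['contact_force'])
c=snap('side','s3.png'); cv2.imwrite('pics/s3c.png',cv2.resize(c['color'][180:300,180:380],None,fx=4,fy=4,interpolation=cv2.INTER_CUBIC))
E
```

```text
3.2 [-0.1189 -0.0549  0.0123] [0.4451594  1.3673849  0.65283471]
```

View pics/s3c.png

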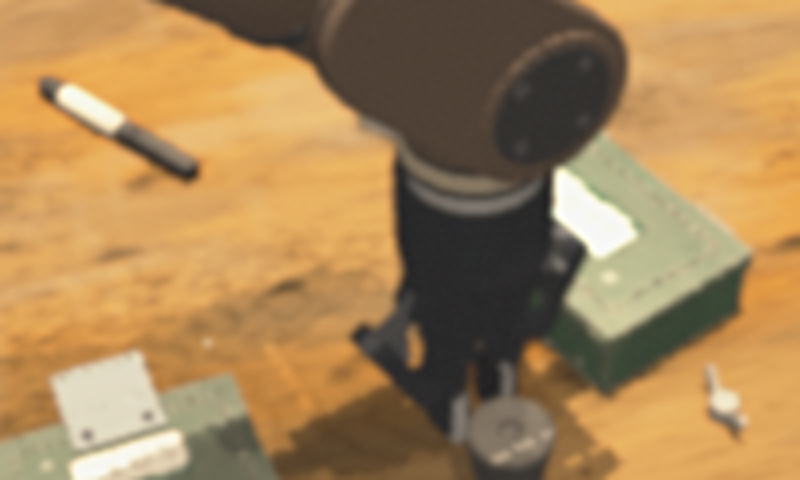

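The bung is cradled upright at crop (510,440), and the box hasn't moved. I push on another 5.6 cm, then back off.

>>> arm_command(series=[-0.7,0,0,0,0,0,0.76,-1.4,0,0,0,0,0,0.76,-2.1,0,0,0,0,0,0.76,-2.8,0,0,0,0,0,0.76,-3.5,0,0,0,0,0,0.76,-4.2,0,0,0,0,0,0.76,-4.8,0,0,0,0,0,0.76,-5.3,0,0,0,0,0,0.76,-5.5,0,0,0,0,0,0.76,-5.6,0,0,0,0,0,0.76])

```text
time: 4.08
eef_pos: [0.4607, 0.1768, 0.0123]
tcp_rot: [0.562, 0.827, 0.0, -0.0]
contact_force: [0.2, 0.5, 0.2]
opening: 0.237
finger_force: 0.2
```

>>> arm_command(series=[0.2,0,0,0,0,0,0.76,0.6,0,0,0,0,0,0.76,1.5,0,0,0,0,0,0.76,2,0,-1,0,0,0,0.76,2,0,-4,0,0,0,0.8,2,0,-8,0,0,0,0.9,4,0,-12,0,0,0,1,8,0,-15,0,0,0,1,12,0,-15,0,0,0,1,16,0,-15,0,0,0,1])

```text
time: 4.92
eef_pos: [0.4044, 0.3232, 0.1671]
tcp_rot: [0.562, 0.827, 0.004, 0.002]
contact_force: [0.2, 0.7, -1.5]
opening: 0.001
finger_force: 0.0
```

```bash
python3 - <<'E'
from h import *
s=telemetry.get_state(); print(s['time'],tobox(s['eef_pos']).round(4),s['contact_force'],s['qpos'])
E
```

```text
4.9167 [-0.1171  0.046   0.1671] [ 0.21478884  0.66233025 -1.46672813] [ 4.77989234e-01 -2.82539076e-03  2.02226575e+00  1.09134143e-08
  1.11375290e+00  1.00422750e-01]
```

>>> arm_command(series=[0.7,0,0,0,-6,0,1,1.4,0,0,0,-12,0,1,2.1,0,0,0,-18,0,1,2.8,0,0,0,-24,0,1,3.5,0,0,0,-30,0,1,4.2,0,0,0,-36,0,1,5,0,0,0,-42,0,1,5,0,0,0,-48,0,1,5,0,0,0,-50,0,1,5,0,0,0,-50,0,1])

```text
time: 5.75
eef_pos: [0.3835, 0.3677, 0.1607]
tcp_rot: [0.507, 0.751, -0.238, 0.35]
contact_force: [0.4, -0.6, -0.1]
opening: 0.002
finger_force: 0.0
```

```bash
cat >> h.py <<'E'
def rep():
    s=telemetry.get_state(); M=(Rb.inv()*R.from_quat(s['tcp_rot'])).as_matrix()
    print(s['time'],'tcp box',tobox(s['eef_pos']).round(4),'F',Rb.inv().apply(s['contact_force']).round(2)); print(M.round(3),s['qpos'].round(2))
E
python3 - <<'E'
from h import *
rep()
c=snap('top','t4.png'); s=snap('side','s4.png')
cv2.imwrite('pics/m4.png',np.vstack([cv2.resize(c['color'][80:260,140:420],(616,396)),cv2.resize(s['color'][160:310,230:400],(227,200))[:, :][:, :227] if 0 else cv2.resize(s['color'][200:300,190:390],(616,204))]) if 1 else 0)
E
```

```text
5.75 tcp box [-0.1201  0.0951  0.1607] F [ 0.14 -0.74 -0.12]
[[-0.004  1.     0.   ]
 [ 0.642  0.003 -0.767]
 [-0.767 -0.003 -0.642]] [ 0.89  0.36  1.8  -0.73  1.53  0.75]
```

View pics/m4.png

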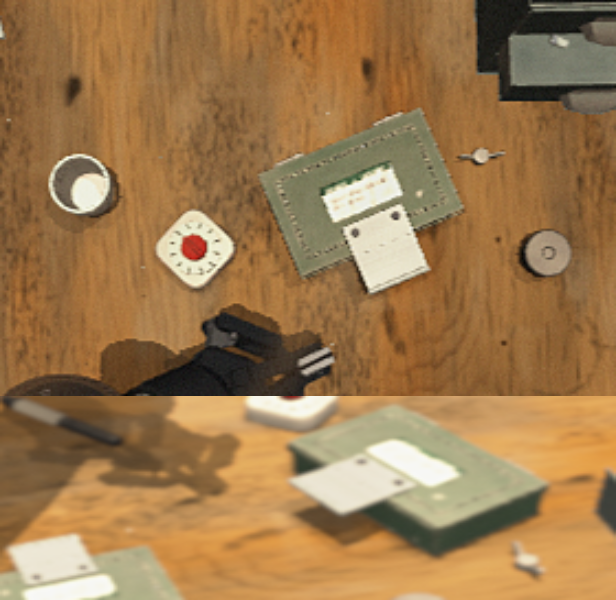

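The bung stands well past the −y end (m4 (547,253)), and the box, timer, cup and nut haven't moved. The tool is tilted 50° on the +y side of the tab. Next, work out the lift path.

```bash
python3 - <<'E'
from h import *
s=telemetry.get_state(); M=(Rb.inv()*R.from_quat(s['tcp_rot'])).as_matrix()
cur=np.array([-.12,.0985,.160])
T=lambda d:(M.T@d*100).round(2)
for p in([-.12,.085,.019],[-.10,.045,.019],[-.085,.018,.019]): print(p,T(np.array(p)-cur), T(np.array(p)-tobox(s['eef_pos'])))
def tcp(th):
    r=.140-.025*min(th/1.57,1); u=np.array([-np.cos(th),np.sin(th)]); m=np.array([np.sin(th),np.cos(th)])
    C=np.array([.055,.044])+r*u+m*(.002-.0145*(abs(m[0])+abs(m[1]))); return np.array([C[0],.018,C[1]-.0101])
base=np.array([-.085,.018,.019])
for i,th in enumerate(np.arange(0,1.81,.06)):
    print(i,th.round(2),tcp(th).round(4),T(tcp(th)-base)); 
    if i%10==0: base0=base; base=tcp(th); print('---base',i)
E
```

```text
[-0.12, 0.085, 0.019] [ 9.92 -0.   10.11] [10.39 -0.1   9.93]
[-0.1, 0.045, 0.019] [ 7.34  1.99 13.17] [ 7.81  1.9  12.99]
[-0.085, 0.018, 0.019] [ 5.6   3.49 15.24] [ 6.07  3.4  15.06]
0 0.0 [-0.085   0.018   0.0214] [-0.18  0.   -0.15]
---base 0
1 0.06 [-0.0846  0.018   0.0289] [-0.58  0.04 -0.48]
2 0.12 [-0.0838  0.018   0.0364] [-1.15  0.12 -0.97]
3 0.18 [-0.0826  0.018   0.0438] [-1.72  0.24 -1.44]
4 0.24 [-0.081   0.018   0.0512] [-2.28  0.4  -1.92]
5 0.3 [-0.079   0.018   0.0584] [-2.83  0.6  -2.38]
6 0.36 [-0.0765  0.018   0.0656] [-3.38  0.85 -2.84]
7 0.42 [-0.0737  0.018   0.0726] [-3.92  1.13 -3.3 ]
8 0.48 [-0.0705  0.018   0.0794] [-4.44  1.45 -3.74]
9 0.54 [-0.0669  0.018   0.0861] [-4.95  1.81 -4.17]
10 0.6 [-0.0629  0.018   0.0926] [-5.45  2.21 -4.58]
---base 10
11 0.66 [-0.0585  0.018   0.0988] [-0.48  0.44 -0.4 ]
12 0.72 [-0.0538  0.018   0.1048] [-0.93  0.91 -0.79]
13 0.78 [-0.0487  0.018   0.1105] [-1.37  1.42 -1.15]
14 0.84 [-0.0433  0.018   0.1159] [-1.78  1.96 -1.5 ]
15 0.9 [-0.0375  0.018   0.1209] [-2.17  2.54 -1.82]
16 0.96 [-0.0314  0.018   0.1256] [-2.53  3.15 -2.13]
17 1.02 [-0.0251  0.018   0.13  ] [-2.86  3.79 -2.41]
18 1.08 [-0.0184  0.018   0.1339] [-3.16  4.45 -2.66]
19 1.14 [-0.0115  0.018   0.1374] [-3.43  5.14 -2.88]
20 1.2 [-0.0044  0.018   0.1405] [-3.67  5.85 -3.08]
---base 20
21 1.26 [0.0029 0.018  0.1431] [-0.2   0.73 -0.17]
22 1.32 [0.0103 0.018  0.1453] [-0.37  1.48 -0.31]
23 1.38 [0.0179 0.018  0.1469] [-0.49  2.23 -0.41]
24 1.44 [0.0256 0.018  0.1481] [-0.58  3.   -0.49]
25 1.5 [0.0333 0.018  0.1488] [-0.63  3.78 -0.53]
26 1.56 [0.0411 0.018  0.1489] [-0.65  4.55 -0.54]
27 1.62 [0.0475 0.018  0.1494] [-0.68  5.19 -0.57]
28 1.68 [0.0536 0.018  0.1497] [-0.71  5.81 -0.59]
29 1.74 [0.0598 0.018  0.1497] [-0.71  6.43 -0.59]
30 1.8 [0.0661 0.018  0.1494] [-0.68  7.06 -0.57]
---base 30
```

>>> arm_command(series=[2.5,0,2.5,0,0,0,1,5,0,5,0,0,0,1,7.5,0,7.5,0,0,0,1,9,0,9.1,0,0,0,1,9.9,0,10.1,0,0,0,1,8.6,1,11.6,0,0,0,1,7.4,2,13.1,0,0,0,1,7.4,2,13.1,0,0,0,1,7.4,2,13.1,0,0,0,1])

```text
time: 6.6
eef_pos: [0.4246, 0.3251, 0.0229]
tcp_rot: [0.511, 0.749, -0.236, 0.349]
contact_force: [-0.0, 0.1, 0.1]
opening: 0.001
finger_force: 0.0
```

```bash
python3 - <<'E'
from h import *
rep()
print(tool(tow([-.085,.018,.019])))
E
```

```text
6.6 tcp box [-0.0977  0.0403  0.0229] F [-0.01  0.1   0.11]
[[ 0.004  1.    -0.   ]
 [ 0.644 -0.003 -0.765]
 [-0.765  0.003 -0.644]] [ 0.79  0.55  1.84 -0.81  1.3   0.87]
[-1.13774635  1.26959751  1.9556609 ]
```

>>> arm_command(series=[-0.4,0.5,0.6,0,0,0,1,-0.9,1.0,1.2,0,0,0,1,-1.2,1.4,1.7,0,0,0,1,-1.2,1.4,1.7,0,0,0,1,-1.2,1.4,1.7,0,0,0,1,-1.2,1.4,1.7,0,0,0,1])

```text
time: 7.1
eef_pos: [0.4433, 0.3103, 0.0218]
tcp_rot: [0.51, 0.748, -0.239, 0.351]
contact_force: [-6.9, -3.3, 8.9]
opening: -0.003
finger_force: 0.0
```

```bash
python3 - <<'E'
from h import *
rep()
c=snap('side','s5.png'); t=snap('top','t5.png')
cv2.imwrite('pics/m5.png',np.vstack([cv2.resize(t['color'][130:240,200:360],(560,385),interpolation=cv2.INTER_CUBIC)[60:],cv2.resize(c['color'][200:280,230:370],(560,320),interpolation=cv2.INTER_CUBIC)[:270]]))
E
```

```text
7.1 tcp box [-0.0857  0.0196  0.0218] F [-7.59 -0.51  8.85]
[[ 0.002  1.    -0.003]
 [ 0.639 -0.003 -0.769]
 [-0.769 -0.001 -0.639]] [ 0.75  0.56  1.84 -0.84  1.29  0.86]
```

View pics/m5.png

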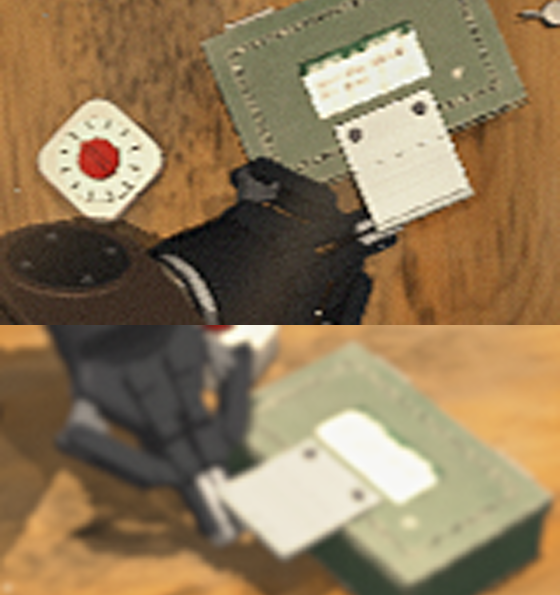

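The side and top views show the tip just under the tab's edge (m5 top (375,235)), but a gripper knuckle at (255,180) bears on the lid's front corner with about 9 N. I back off and roll the gripper 90° about its own axis, so the knuckles lie in the vertical plane.

>>> arm_command(series=[0,-0.6,0,0,0,0,1,0,-1.2,0,0,0,0,1,0,-2,0,0,0,0,1,0.6,-2.5,-0.8,0,0,0,1,1.2,-2.5,-1.5,0,0,0,1,2,-2.5,-2.4,0,0,0,1,1,-2.5,-3.2,0,0,-7,1,0,-2.5,-4,0,0,-14,1,-0.5,-2.5,-5,0,0,-21,1,-0.5,-2.5,-5,0,0,-28,1])

```text
time: 8.03
eef_pos: [0.4085, 0.3376, 0.0579]
tcp_rot: [0.31, 0.852, -0.313, 0.282]
contact_force: [0.4, 1.6, 0.4]
opening: 0.001
finger_force: 0.0
```

>>> arm_command(series=[0,0,0,0,0,-7,1,0,0,0,0,0,-14,1,0,0,0,0,0,-21,1,0,0,0,0,0,-28,1,0,0,0,0,0,-35,1,0,0,0,0,0,-42,1,0,0,0,0,0,-49,1,0,0,0,0,0,-56,1,0,0,0,0,0,-62,1,0,0,0,0,0,-62,1])

```text
time: 8.87
eef_pos: [0.4075, 0.336, 0.0555]
tcp_rot: [-0.172, 0.89, -0.415, 0.08]
contact_force: [-0.0, -0.1, -0.1]
opening: 0.004
finger_force: 0.0
```

```bash
python3 - <<'E'
from h import *
rep()
from scipy.optimize import least_squares
# box shift check: match crops of lid in t4 vs t1
a=dict(np.load('pics/t4.npz'))['color']; b=snap('top','t6.png')['color']
tm=a[132:180,285:350]; r=cv2.matchTemplate(b[120:195,270:365],tm,cv2.TM_CCOEFF_NORMED); print(cv2.minMaxLoc(r),'expect loc (15,12)')
for p in([-.11,.05,.017],[-.085,.022,.017]): print(tool(tow(p)).round(2))
E
```

```text
8.8667 tcp box [-0.1094  0.0568  0.0555] F [-0.08 -0.1  -0.1 ]
[[-1.    -0.002  0.002]
 [-0.003  0.643 -0.766]
 [ 0.001 -0.766 -0.643]] [ 0.83  0.49  1.85 -0.79  1.36 -0.72]
(0.0423457957804203, 0.9887709021568298, (0, 3), (15, 12)) expect loc (15,12)
[0.06 2.53 2.98]
[-2.44  0.73  5.13]
```

>>> arm_command(series=[0,1.2,1.5,0,0,0,1,0,2.5,3,0,0,0,1,0,2.5,3,0,0,0,1,-0.6,2.0,3.5,0,0,0,1,-1.2,1.6,4.1,0,0,0,1,-1.8,1.1,4.6,0,0,0,1,-2.4,0.7,5.1,0,0,0,1,-2.4,0.7,5.1,0,0,0,1,-2.4,0.7,5.1,0,0,0,1])

```text
time: 9.67
eef_pos: [0.4436, 0.3112, 0.0181]
tcp_rot: [-0.169, 0.89, -0.415, 0.08]
contact_force: [-0.4, 0.0, 1.0]
opening: 0.002
finger_force: 0.0
```

```bash
python3 - <<'E'
from h import *
rep()
c=snap('side','s7.png'); t=snap('top','t7.png')
cv2.imwrite('pics/m7.png',np.vstack([cv2.resize(t['color'][130:240,200:360],(560,385),interpolation=cv2.INTER_CUBIC)[60:],cv2.resize(c['color'][200:280,230:370],(560,320),interpolation=cv2.INTER_CUBIC)[:270]]))
M=(Rb.inv()*R.from_quat(telemetry.get_state()['tcp_rot'])).as_matrix()
def tcp(th):
    r=.140-.025*min(th/1.57,1); u=np.array([-np.cos(th),np.sin(th)]); m=np.array([np.sin(th),np.cos(th)])
    C=np.array([.055,.044])+r*u+m*(.002-.011*abs(m[0])-.0189*abs(m[1])); return np.array([C[0],.022,C[1]-.0067])
base=np.array([-.085,.022,.017])
for i,th in enumerate(np.arange(0,1.81,.06)):
    print(i,th.round(2),tcp(th).round(4),(M.T@(tcp(th)-base)*100).round(2)); 
    if i in(10,20): base=tcp(th)
E
```

```text
9.6667 tcp box [-0.0851  0.0204  0.0181] F [-0.36  0.19  0.99]
[[-1.     0.002  0.   ]
 [ 0.001  0.643 -0.766]
 [-0.002 -0.766 -0.643]] [ 0.75  0.56  1.84 -0.84  1.28 -0.71]
0 0.0 [-0.085   0.022   0.0204] [-0.   -0.26 -0.22]
1 0.06 [-0.0848  0.022   0.0281] [-0.02 -0.85 -0.72]
2 0.12 [-0.0843  0.022   0.0359] [-0.07 -1.45 -1.21]
3 0.18 [-0.0832  0.022   0.0436] [-0.18 -2.04 -1.71]
4 0.24 [-0.0818  0.022   0.0512] [-0.32 -2.62 -2.2 ]
5 0.3 [-0.0799  0.022   0.0588] [-0.51 -3.2  -2.69]
6 0.36 [-0.0776  0.022   0.0663] [-0.75 -3.78 -3.17]
7 0.42 [-0.0748  0.022   0.0736] [-1.02 -4.34 -3.64]
8 0.48 [-0.0716  0.022   0.0808] [-1.35 -4.89 -4.1 ]
9 0.54 [-0.0679  0.022   0.0878] [-1.71 -5.42 -4.55]
10 0.6 [-0.0638  0.022   0.0946] [-2.12 -5.94 -4.99]
11 0.66 [-0.0594  0.022   0.1011] [-0.45 -0.5  -0.42]
12 0.72 [-0.0545  0.022   0.1074] [-0.94 -0.98 -0.82]
13 0.78 [-0.0492  0.022   0.1134] [-1.47 -1.44 -1.21]
14 0.84 [-0.0435  0.022   0.119 ] [-2.03 -1.87 -1.57]
15 0.9 [-0.0375  0.022   0.1243] [-2.64 -2.28 -1.91]
16 0.96 [-0.0311  0.022   0.1292] [-3.27 -2.65 -2.22]
17 1.02 [-0.0245  0.022   0.1337] [-3.94 -2.99 -2.51]
18 1.08 [-0.0175  0.022   0.1378] [-4.63 -3.31 -2.77]
19 1.14 [-0.0103  0.022   0.1414] [-5.35 -3.58 -3.01]
20 1.2 [-0.0029  0.022   0.1445] [-6.1  -3.82 -3.21]
21 1.26 [0.0048 0.022  0.1471] [-0.76 -0.2  -0.17]
22 1.32 [0.0125 0.022  0.1492] [-1.54 -0.36 -0.3 ]
23 1.38 [0.0205 0.022  0.1508] [-2.33 -0.48 -0.41]
24 1.44 [0.0285 0.022  0.1519] [-3.13 -0.56 -0.47]
25 1.5 [0.0365 0.022  0.1524] [-3.94 -0.6  -0.51]
26 1.56 [0.0446 0.022  0.1524] [-4.74 -0.6  -0.5 ]
27 1.62 [0.0508 0.022  0.1526] [-5.36 -0.62 -0.52]
28 1.68 [0.0566 0.022  0.1528] [-5.95 -0.63 -0.53]
29 1.74 [0.0625 0.022  0.1527] [-6.54 -0.62 -0.52]
30 1.8 [0.0685 0.022  0.1522] [-7.13 -0.59 -0.5 ]
```

View pics/m7.png

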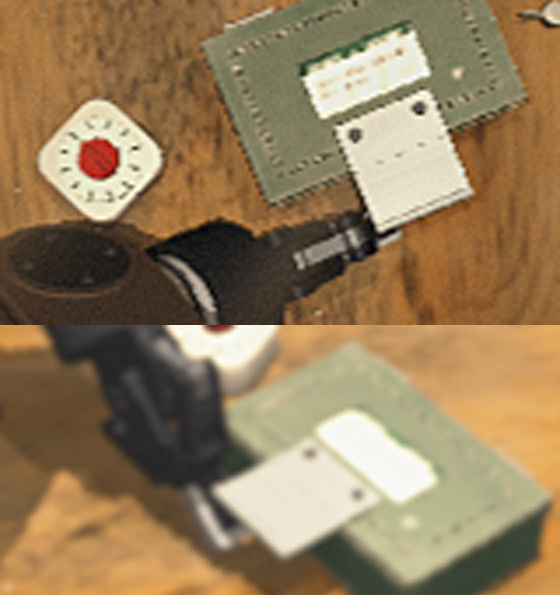

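The tip is now under the tab corner (m7 top (375,238)), clear of the lid and with only about 1 N of contact. I lift along the arc.

>>> arm_command(series=[0,-0.4,-0.3,0,0,0,1,0,-0.9,-0.7,0,0,0,1,-0.1,-1.4,-1.2,0,0,0,1,-0.2,-2.0,-1.7,0,0,0,1,-0.3,-2.6,-2.2,0,0,0,1,-0.3,-2.6,-2.2,0,0,0,1])

```text
time: 10.27
eef_pos: [0.4465, 0.3137, 0.0539]
tcp_rot: [-0.17, 0.89, -0.414, 0.081]
contact_force: [0.4, 0.8, 0.7]
opening: -0.001
finger_force: 0.3
```

```bash
python3 - <<'E'
from h import *
rep()
c=snap('side','s8.png'); t=snap('top','t8.png')
cv2.imwrite('pics/m8.png',np.vstack([cv2.resize(t['color'][130:240,200:360],(560,385),interpolation=cv2.INTER_CUBIC)[60:],cv2.resize(c['color'][180:260,230:370],(560,320),interpolation=cv2.INTER_CUBIC)[:270]]))
E
```

```text
10.2667 tcp box [-0.0815  0.0217  0.0539] F [0.69 0.61 0.69]
[[-1.     0.002  0.003]
 [-0.001  0.644 -0.765]
 [-0.004 -0.765 -0.644]] [ 0.75  0.5   1.84 -0.83  1.32 -0.76]
```

View pics/m8.png

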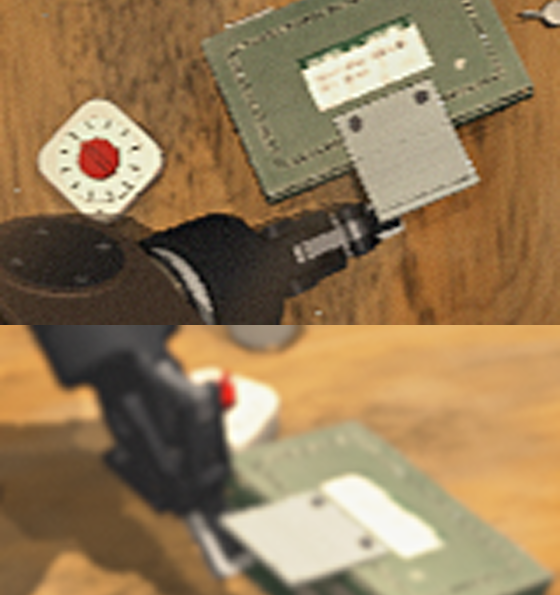

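The lid is rising on the tip, with the tab edge now at about m8 top (425,200). I continue.

>>> arm_command(series=[-0.2,-0.6,-0.5,0,0,0,1,-0.45,-1.2,-1.0,0,0,0,1,-0.7,-1.7,-1.4,0,0,0,1,-1.05,-2.3,-1.9,0,0,0,1,-1.4,-2.8,-2.3,0,0,0,1,-1.8,-3.3,-2.8,0,0,0,1,-2.25,-3.8,-3.2,0,0,0,1,-2.75,-4.3,-3.6,0,0,0,1,-3.3,-4.8,-4.0,0,0,0,1,-3.8,-5.2,-4.35,0,0,0,1])

```text
time: 11.2
eef_pos: [0.4814, 0.3268, 0.1201]
tcp_rot: [-0.17, 0.89, -0.415, 0.08]
contact_force: [-0.2, 0.3, -0.7]
opening: 0.003
finger_force: 0.3
```

```bash
python3 - <<'E'
from h import *
rep()
c=snap('side','s9.png'); t=snap('top','t9.png')
cv2.imwrite('pics/m9.png',np.vstack([cv2.resize(t['color'][130:240,200:360],(560,385),interpolation=cv2.INTER_CUBIC)[60:],cv2.resize(c['color'][160:260,210:370],(430,270),interpolation=cv2.INTER_CUBIC)[:,:] if 0 else cv2.resize(c['color'][170:250,230:370],(560,320),interpolation=cv2.INTER_CUBIC)[:270]]))
E
```

```text
11.2 tcp box [-0.0442  0.0209  0.1201] F [-0.05  0.39 -0.68]
[[-1.     0.     0.001]
 [-0.     0.643 -0.766]
 [-0.    -0.766 -0.643]] [ 0.73  0.46  1.75 -0.82  1.4  -0.87]
```

View pics/m9.png

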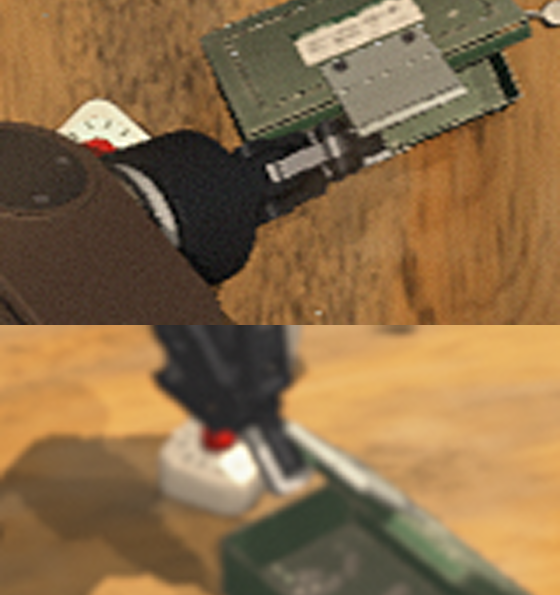

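Lid is at about 0.8 rad and riding well on the fingertip (m9 (350,150)). I carry on along the arc.

>>> arm_command(series=[-0.6,-0.4,-0.35,0,0,0,1,-1.25,-0.8,-0.65,0,0,0,1,-1.9,-1.1,-0.95,0,0,0,1,-2.6,-1.45,-1.2,0,0,0,1,-3.3,-1.7,-1.45,0,0,0,1,-4.05,-1.95,-1.65,0,0,0,1,-4.8,-2.15,-1.8,0,0,0,1,-5.6,-2.3,-1.95,0,0,0,1,-6.4,-2.4,-2.05,0,0,0,1,-6.9,-2.5,-2.1,0,0,0,1])

```text
time: 12.13
eef_pos: [0.5464, 0.3525, 0.1536]
tcp_rot: [-0.17, 0.89, -0.415, 0.081]
contact_force: [-1.5, 0.6, 4.9]
opening: -0.003
finger_force: 2.4
```

```bash
python3 - <<'E'
from h import *
rep()
E
```

```text
12.1333 tcp box [0.0257 0.0208 0.1536] F [-1.2   1.15  4.91]
[[-1.     0.001  0.002]
 [-0.     0.642 -0.767]
 [-0.002 -0.767 -0.642]] [ 0.7   0.53  1.58 -0.82  1.45 -0.96]
```

Something under the tool pushes up with about 5 N, probably the lid's end corner against the gripper linkage. I raise 1.2 cm and then check.

>>> arm_command(series=[0,-0.3,-0.25,0,0,0,1,0,-0.6,-0.5,0,0,0,1,0,-0.95,-0.8,0,0,0,1,0,-0.95,-0.8,0,0,0,1])

```text
time: 12.47
eef_pos: [0.5448, 0.3523, 0.1649]
tcp_rot: [-0.171, 0.89, -0.415, 0.08]
contact_force: [0.3, -0.5, 0.5]
opening: -0.0
finger_force: 0.0
```

```bash
python3 - <<'E'
from h import *
rep()
E
```

```text
12.4667 tcp box [0.0241 0.0212 0.1649] F [ 0.11 -0.55  0.53]
[[-1.    -0.     0.001]
 [-0.001  0.643 -0.766]
 [-0.001 -0.766 -0.643]] [ 0.7   0.51  1.58 -0.82  1.46 -0.98]
```

>>> arm_command(series=[-0.4,0,0,0,0,0,1,-0.8,0,0,0,0,0,1,-1.2,0,0,0,0,0,1,-1.6,0,0,0,0,0,1,-2,0,0,0,0,0,1,-2.4,0,0,0,0,0,1,-2.8,0,0,0,0,0,1,-3.1,0,0,0,0,0,1,-3.4,0,0,0,0,0,1,-3.4,0,0,0,0,0,1])

```text
time: 13.3
eef_pos: [0.577, 0.3648, 0.1643]
tcp_rot: [-0.17, 0.89, -0.415, 0.08]
contact_force: [-0.5, -0.2, 0.3]
opening: 0.003
finger_force: 0.0
```

```bash
cat > lid.py <<'E'
from h import *
# lid angle by rendering: the lid underside/top and tab quads vs the image change from start
def quads(th):
    def P(x,y,z):
        r=R.from_rotvec([0,th,0]); return tow(r.apply(np.array([x-.055,y,z-.044]))+[.055,0,.044])
    return [np.array([P(x,y,z) for x,y,z in q]) for q in ([(-.053,-.082,.048),(-.053,.082,.048),(.053,.082,.048),(.053,-.082,.048)],[(-.088,-.03,.049),(-.088,.03,.049),(-.053,.03,.049),(-.053,-.03,.049)])]
E
python3 - <<'E'
from lid import *
rep()
for n,f in(('top','t10.png'),('side','s10.png')):
    c=snap(n,f); b=dict(np.load('pics/%s1.npz'%n))['color']
    d=(np.abs(c['color'].astype(int)-b).max(2)>30)
    for th in(0,.8,1.4,1.6,1.7,1.83):
        m=np.zeros(d.shape,np.uint8)
        for q in quads(th): cv2.fillPoly(m,[proj(c,q).round().astype(int)],1)
        # changed fraction in region, and mean colour
        print(n,th,(d&(m>0)).sum()/max(m.sum(),1),m.sum(),c['color'][m>0].mean(0).round())
E
```

```text
13.3 tcp box [0.0587 0.021  0.1643] F [-0.55  0.01  0.29]
[[-1.     0.     0.001]
 [-0.     0.643 -0.766]
 [-0.    -0.766 -0.643]] [ 0.68  0.57  1.49 -0.82  1.47 -1.01]
top 0 0.5595682855956828 4818 [ 86. 118. 130.]
top 0.8 0.5022844958879074 3283 [ 87. 116. 124.]
top 1.4 0.9197080291970803 137 [30. 43. 48.]
top 1.6 0.9908485856905158 1202 [30. 40. 38.]
top 1.7 0.9881489841986456 1772 [37. 49. 47.]
top 1.83 0.9316619490497372 2473 [51. 65. 68.]
side 0 0.7939870174239836 2927 [101. 129. 133.]
side 0.8 0.8989637305699482 386 [ 84. 114. 133.]
side 1.4 0.9508684863523573 2015 [63. 84. 78.]
side 1.6 0.9692132269099202 2631 [66. 86. 81.]
side 1.7 0.9762663832801983 2823 [69. 89. 84.]
side 1.83 0.957550226830849 3086 [75. 96. 93.]
```

>>> arm_command(series=[-0.3,0,0,0,0,0,1,-0.6,0,0,0,0,0,1,-0.9,0,0,0,0,0,1,-1.2,0,0,0,0,0,1,-1.5,0,0,0,0,0,1,-1.7,0,0,0,0,0,1,-1.7,0,0,0,0,0,1,-1.7,0,0,0,0,0,1,-1.7,0,0,0,0,0,1,-1.7,0,0,0,0,0,1])

```text
time: 14.23
eef_pos: [0.5921, 0.3709, 0.1643]
tcp_rot: [-0.171, 0.89, -0.415, 0.079]
contact_force: [0.7, -0.2, -0.4]
opening: -0.001
finger_force: 0.0
```

>>> arm_command(series=[0.5,0,0,0,0,0,1,1.5,0,0,0,0,0,1,3,0,0,0,0,0,1,5,0,-2,0,0,0,1,7,0,-5,0,0,0,1,9,0,-8,0,0,0,1,11,0,-11,0,0,0,1,13,0,-14,0,0,0,1,14,0,-16,0,0,0,1,14,0,-16,0,0,0,1])

```text
time: 15.07
eef_pos: [0.4145, 0.436, 0.2714]
tcp_rot: [-0.171, 0.891, -0.413, 0.083]
contact_force: [0.2, 0.4, -0.0]
opening: -0.002
finger_force: 0.0
```

```bash
python3 - <<'E'
from lid import *
from scipy.ndimage import label
rep()
c=snap('top','t11.png'); s=snap('side','s11.png')
for n,k in(('top',c),('side',s)):
    b=dict(np.load('pics/%s1.npz'%n))['color'].astype(int); d=np.abs(k['color'].astype(int)-b).max(2)>25
    for th in(1.5,1.6,1.7,1.83,1.9,2.0):
        m=np.zeros(d.shape,np.uint8)
        for q in quads(th): cv2.fillPoly(m,[proj(k,q).round().astype(int)],1)
        print(n,th,m.sum(),round((d&(m>0)).sum()/m.sum(),3),k['color'][m>0].mean(0).round())
# extent of change on far side beyond the hinge (world, at tab height)
d=(np.abs(c['color'].astype(int)-dict(np.load('pics/top1.npz'))['color']).max(2)>25)
for th in(1.6,1.7,1.83): print('tab edge px',th,proj(c,quads(th)[1][:2]).round(1).tolist(),proj(s,quads(th)[1][:2]).round(1).tolist())
a=dict(np.load('pics/t4.npz'))['color']
for nm,(u,v,w,h_) in dict(timer=(210,172,38,42),cup=(160,145,38,42),nut=(345,142,28,20),bung=(376,182,26,28),boxfront=(268,184,60,26)).items():
    r=cv2.matchTemplate(c['color'][v-8:v+h_+8,u-8:u+w+8],a[v:v+h_,u:u+w],cv2.TM_CCOEFF_NORMED); _,mx,_,l=cv2.minMaxLoc(r); print(nm,round(mx,3),l)
w=at(c,140+547/2.2,80+253/2.2,.032); print('bung box',tobox(w))
E
```

```text
15.0667 tcp box [-0.066   0.1471  0.2714] F [ 0.3   0.27 -0.05]
[[-1.     0.001  0.007]
 [-0.005  0.645 -0.764]
 [-0.006 -0.764 -0.645]] [ 0.92  0.38  1.55 -0.73  1.71 -0.95]
top 1.5 614 0.961 [27. 40. 38.]
top 1.6 1202 0.988 [28. 40. 36.]
top 1.7 1772 0.991 [33. 47. 43.]
top 1.83 2473 0.956 [47. 64. 62.]
top 1.9 2812 0.84 [49. 70. 75.]
top 2.0 3277 0.712 [50. 76. 89.]
side 1.5 2341 0.952 [66. 88. 82.]
side 1.6 2631 0.955 [68. 89. 84.]
side 1.7 2823 0.974 [69. 90. 84.]
side 1.83 3086 0.957 [74. 97. 93.]
side 1.9 3201 0.911 [ 75. 101. 100.]
side 2.0 3370 0.84 [ 77. 106. 109.]
tab edge px 1.6 [[312.6, 115.4], [280.7, 128.6]] [[361.9, 176.4], [341.4, 163.0]]
tab edge px 1.7 [[309.2, 108.2], [277.4, 121.3]] [[366.8, 174.5], [346.4, 161.2]]
tab edge px 1.83 [[304.9, 99.4], [273.3, 112.4]] [[372.9, 172.9], [352.5, 159.8]]
timer 0.998 (8, 8)
cup 0.997 (8, 8)
nut 0.988 (8, 8)
bung 0.995 (8, 8)
boxfront 0.083 (0, 0)
bung box [-0.11979003 -0.14170269  0.032     ]
```

```bash
python3 - <<'E'
from lid import *
for n in('top','side'):
    c=dict(np.load('pics/%s11.npz'%n[0])); b=dict(np.load('pics/%s1.npz'%n))['color'].astype(int)
    for th in(1.6,1.66,1.7,1.74,1.78,1.82,1.86,1.9,1.95):
        q=quads(th)[1]; u,v=proj(c,q[:2].mean(0))[0].round().astype(int); p=c['color'][v,u].astype(int); print(n,th,(u,v),p,abs(p-b[v,u]).max())
# far side of box: box footprint front edge gradient vs start by matching side view front wall
a=dict(np.load('pics/s1.npz') if 0 else np.load('pics/side1.npz'))['color']; c=dict(np.load('pics/s11.npz'))['color']
x0,y0,x1,y1=*proj(dict(np.load('pics/side1.npz')),tow([-.05,-.08,.02]))[0].astype(int)-14,0,0
r=cv2.matchTemplate(c[y0-6:y0+30,x0-6:x0+34],a[y0:y0+24,x0:x0+28],cv2.TM_CCOEFF_NORMED); print(cv2.minMaxLoc(r)[1::2])
rep()
E
```

```text
top 1.6 (np.int64(297), np.int64(122)) [16 28 20] 145
top 1.66 (np.int64(295), np.int64(118)) [55 84 65] 102
top 1.7 (np.int64(293), np.int64(115)) [74 88 92] 80
top 1.74 (np.int64(292), np.int64(112)) [72 81 86] 79
top 1.78 (np.int64(291), np.int64(109)) [70 79 86] 82
top 1.82 (np.int64(289), np.int64(107)) [148 170 177] 95
top 1.86 (np.int64(288), np.int64(104)) [ 49 115 188] 24
top 1.9 (np.int64(287), np.int64(101)) [ 63 125 181] 16
top 1.95 (np.int64(285), np.int64(98)) [ 60 126 190] 16
side 1.6 (np.int64(351), np.int64(170)) [125 141 148] 79
side 1.66 (np.int64(354), np.int64(168)) [127 143 149] 75
side 1.7 (np.int64(356), np.int64(168)) [124 139 147] 79
side 1.74 (np.int64(358), np.int64(167)) [112 127 133] 94
side 1.78 (np.int64(360), np.int64(167)) [130 147 154] 74
side 1.82 (np.int64(362), np.int64(166)) [188 221 232] 93
side 1.86 (np.int64(364), np.int64(166)) [155 205 233] 60
side 1.9 (np.int64(366), np.int64(166)) [111 185 234] 14
side 1.95 (np.int64(368), np.int64(166)) [100 182 234] 9
(0.973366379737854, (6, 6))
15.1667 tcp box [-0.0652  0.1441  0.2678] F [-0.52 -0.61  0.07]
[[-1.    -0.     0.003]
 [-0.002  0.643 -0.766]
 [-0.001 -0.766 -0.643]] [ 0.91  0.39  1.55 -0.73  1.7  -0.95]
```

Both views put the tab edge at about 1.83 rad, so the lid is fully open at its stop. The box and bystanders haven't shifted, the bung is at y = −142 mm, and the robot is clear. I hand it in.

```bash
python3 -c "
from plant import ctrl
print(ctrl.sign_off())"
```

```text
the job is handed in; nothing more can be done
None
```

I handed the job in, and no verdict came back: by the last camera check the bung stands about 142 mm past the box's middle on the −y side, the lid lies fully open at about 1.83 rad, and the box, timer, cup and wing nut are where they were.

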